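Press both end caps into a stand's crossbar and lay it in the frame

TASK

Both black end caps of the square metal crossbar are only part-way in: press each one fully home against the sprung steel plate of the pressing jig, one end and then, with the bar turned round, the other, pressing gently so that the plate's springs never bottom out, and never pushing a cap with the gripper itself. Then lay the bar flat on the desk, without dropping it, inside the half-built wooden frame: across it from side rail to side rail, midway along the rails and centred between them, and let go. Do not disturb the other things on the desk.

Things in the scene. Friction and masses are not known exactly. Their poses are not given: they have to be found in the camera images.
- bar: crossbar: grey-painted metal square tube 150 mm long, 36 x 36 mm, about 0.3 kg, starts lying on the desk. Origin at the centre of its underside; x along its length, z up. A black cap sticks out of each end
- bar_center (a point): the centre of the bar, 18 mm above its origin
- cap_1: black cap in the bar's +x end: 34 x 34 x 5 mm flange on a plug sliding along the bar's x. Origin: centre of its outer face, on the bar's axis. Fully home (flange against the tube, at most 1.8 mm gap) the origin is 80 mm from the bar's centre (bar 160 mm over both caps); it starts 8 to 14 mm further out. Moves in under 6 to 10 N and stays where left
- cap_2: the same cap in the bar's -x end, its origin 80 mm from the bar's centre in the -x direction when home; starts 8 to 14 mm further out, moves under 6 to 10 N
- press: pressing jig, fixed: plywood board 330 x 110 mm, 12 mm thick, with an upright sprung steel plate (80 mm wide, 8 mm thick, from 16 to 72 mm above the desk) on a bent bracket near its +x end. Origin at desk height on the board's long centre line: the board runs from x = -130 to +200 mm. The plate's face looks along the jig's -x, centred on y = 0
- press_slot (a point): fixed point on the jig at its x = 75 mm, y = 0, 44 mm above the desk: the nearest place of the plate's face. The bracket is bolted anywhere in a slot, so the unloaded face stands 0 to 30 mm beyond this point (jig's +x); not reported, find it by touch or sight. The plate yields 2.5 N per mm, up to 12 mm (30 N, bottomed out: too much); 16 N seats a cap
- frame: half-built stand frame, fixed, flat: two wooden rails 220 mm long (its x), 30 wide, 20 high, 190 mm apart inside, joined at the +x end by a cross piece (inner face x = +80 mm), open at -x, bare desk inside. Origin at desk height midway along and between the rails; a screw head marks each rail's middle. The bar goes centred on it, length along the frame's y, either way round
- pot: bystander, loose: terracotta flowerpot with a leafy plant, 100 mm across, 90 mm high, leaves to about 170 mm; origin at the centre of its underside
- cup: bystander, loose: orange cup, 72 mm across, 75 mm high; origin at the centre of its underside
- screwdriver: bystander, loose: screwdriver lying on the desk, 170 mm long, along its own x
- jar: bystander, loose: closed glass jar, 64 mm across, 80 mm high; origin at the centre of its underside
- mug: bystander, loose: white mug with a handle, 80 mm across, 90 mm high; origin at the centre of its underside
- wrench: bystander, loose: small wrench lying on the desk, 150 mm long, along its own x
Things that resemble listed ones, but are neither listed nor needed, are in the scene too. Of the things that look like the bar, the largest one is meant.

How it is judged:
By the outcome, as a careful person would: the job done as asked, in the order asked, and still so for the second after the job is handed in, with the robot touching nothing.
It also fails if it takes over 72 s, if anything falls off the work surface, if the arm or the gripper's body presses on something with over 40 N, if the wrist force passes 120 N, or if a joint passes its speed limit or range.

ROBOT

A 6-joint arm with a two-finger parallel gripper is mounted at the origin on the work surface. World frame = base frame: x ahead of the robot, y to its left, z up, the work surface at z = 0. Lengths are in mm, angles in rad, forces in N, time in s.
With the tool pointing down it reaches from about 375 to 975 mm from the base axis. Payload 3.8 kg.
Tool frame: the origin (TCP) lies between the finger pads; the fingertips stand r.tip_extent ahead of it and the grasp point (between the pads) lies 8 mm behind it (r.tip_extent is the distance from the TCP to the fingertips, in mm); x points along the fingers, z is the direction in which the jaws open and shut, and the axes are right-handed (so a half turn about x gives the same grasp; the last joint's range is limited). The gripper opens to 85 mm and grips with 20 to 120 N. Pads are 22 mm wide; open, the fingers measure 114 mm over their backs; the gripper's body (76 mm by 85 mm) begins 54 mm behind the grasp point. The pads swing forward as they close: fully open they stand 13 mm farther back than shut.
Start: joints at [-1.202, 0.264, 1.604, -0, 1.274, -0.037], TCP at [266.453, -620.178, 242.28] pointing down, gripper open.
Joint ranges: [-2.63, 2.63], [-0.94, 2.18], [0.31, 2.57], [-1.31, 4.45], [0, 2.66], [-2.55, 2.55]. Speed limits (rad/s): [2.57, 2.57, 3.14, 3.14, 3.14, 3.14].

INTERFACE

Orientations are given as a rotation vector (axis times angle).
In Python, from workcell import r gives the robot as it stands.
- The arm moves only by the tool move_arm, never from a script. Its argument "series" is a list that holds one entry, the list of rows, each a list of 7 numbers: the opening, from -1 (shut) to 1 (fully open), so that 0 is half open, then the shift along the tool's x, y, z in m, then the turn, a rotation vector about the tool's x, y, z in degrees. In form: [[[grip, dx, dy, dz, rx, ry, rz], ...]]. A call has 1 to 8 rows; each row shifts and turns the commanded pose from where the row before left it, along the tool's axes as they then stand; what a row does not reach is not made up. A row lasts 1/10 s, in which the tool goes at most 50 mm and 8.59 degrees, less where a joint would pass 70% of its speed; a pose out of reach is approached as far as the arm can. A call is refused whole if a number of a shift passes 0.05 or a number of a turn 8.59, either way. A call with a gripper value outside its range is refused whole. The fingers move at their own pace and stop on an object; "grip_force" is the grip in N (left out, the last holds). Time passes only in rows, so rows that do not move let the fingers close. It gives the time, the measured TCP pose, the force and the opening at its end, in the units of the state.
- r.sense(): the state, without advancing time (a new reading comes with each control period).
- r.read_camera(name): name is "scene" or "top" or "wrist"; returns the picture (384x512x3 uint8, red, green, blue); there is no depth.
- r.camera_info(name): a dict with "fx", "fy", "cx", "cy" (pixels), "pose" (4x4, takes a point from camera to world coordinates); the wrist camera has in their place "tool_from_camera" (4x4, takes a point from camera to tool coordinates, whose origin is the TCP and whose axes are the tool frame's). Camera axes: x right, y down, z forward; pixel columns grow to the right and rows downward; lengths in mm; the calibration is good to about 2 mm. A picture is of the moment at which its call begins: read the wrist's pose just before it. camera_info takes no time and is no camera call.
- r.hand_in(): hands the job in, once; it reports no verdict.
The state is a dict: "time_s": time; "joint_positions": joint angles; "dq": joint speeds; "tau": joint torques, N m; "tcp_pos": TCP position; "tcp_rot": TCP orientation; "wrist_force": force on the tool from outside, world axes, zero at the start; "wrist_torque": the same for the moment, N m; "grip_width": opening from 0.0 (shut) to 1.0 (fully open).
Only numpy, scipy, OpenCV 4.12 (cv2) and the standard library are available. Lean on these libraries where they do the work, as an engineer would, in place of code of your own. Each camera call takes 0.05 s, during which the arm holds its last target. There are 200 camera calls.

## Working session

There is one attempt and no reset: what is moved stays moved. The work goes in short steps, Python scripts to look and compute and a tool call to move; the robot and the scene stay as the last step left them, time stands still between calls to the robot, and variables do not carry over. Pictures are saved under pics/ and viewed, about 8 in all and at most 12, crops included, and the job is handed in when it is done.

Besides the shell and the picture viewer there is one more tool, called after "Request:" as a command line: name --argument value ..., lists and objects as JSON in quotes. move_arm: Moves the arm, as the interface text tells. Its arguments: {"type":"object","properties":{"series":{"type":"array"},"grip_force":{"type":"number"}},"required":["series"]}

```bash
mkdir -p pics; ls
python3 - <<'E'
from workcell import r
import cv2,numpy as np
print(r.sense(), r.tip_extent)
for n in("scene","top","wrist"):
    im=r.read_camera(n); cv2.imwrite(f"pics/{n}0.png",im[:,:,::-1]); print(n,r.camera_info(n))
a=cv2.imread("pics/scene0.png");b=cv2.imread("pics/top0.png")
cv2.imwrite("pics/top0b.png",cv2.resize(b,(800,600),interpolation=cv2.INTER_CUBIC))
E
```

```text
pics
{'time_s': 0.0, 'joint_positions': array([-1.20186632e+00,  2.64776699e-01,  1.60534453e+00, -1.21958146e-05,
        1.27368624e+00, -3.68722338e-02]), 'dq': array([ 0.0008907 ,  0.00104224,  0.00079922,  0.00061565, -0.00011348,
        0.00064746]), 'tau': array([-5.84124737e-04, -5.15119207e+01, -3.67315149e+01, -7.74624951e-07,
        1.30514754e-02,  6.84190326e-06]), 'tcp_pos': array([ 266.22419264, -619.53399098,  240.96203302]), 'tcp_rot': array([ 0.90658514,  1.37613519, -0.90448429]), 'wrist_force': array([-0.14499068, -0.0990194 ,  0.28105693]), 'wrist_torque': array([ 0.01633091, -0.00758234, -0.01693978]), 'grip_width': 1.0008043079949338} 11.0
scene {'fx': 487.4816736771364, 'fy': 487.4816736771364, 'cx': 250.71778221305385, 'cy': 182.74058823785802, 'pose': array([[-1.51815120e-01,  8.57955705e-01, -4.90779154e-01,
         1.26771535e+03],
       [ 9.88408836e-01,  1.31967930e-01, -7.50495773e-02,
         9.81528229e+01],
       [ 3.77895773e-04, -4.96484113e-01, -8.68045726e-01,
         1.37193426e+03],
       [ 0.00000000e+00,  0.00000000e+00,  0.00000000e+
[... 260 characters left out ...]
.00437814e-03, -1.41332639e-02,
        -2.02062544e+01],
       [ 1.38381435e-02, -8.23002816e-02, -9.96511500e-01,
         1.39381414e+03],
       [ 0.00000000e+00,  0.00000000e+00,  0.00000000e+00,
         1.00000000e+00]])}
wrist {'fx': 337.9603188178057, 'fy': 337.9603188178057, 'cx': 252.03902549664207, 'cy': 189.02784912373556, 'tool_from_camera': array([[ 1.50727862e-03, -3.24954843e-01,  9.45728332e-01,
        -1.32137122e+02],
       [-2.39109979e-04, -9.45729497e-01, -3.24954862e-01,
         8.45777373e+01],
       [ 9.99998835e-01,  2.63664434e-04, -1.50317780e-03,
        -1.24499808e+00],
       [ 0.00000000e+00,  0.00000000e+00,  0.00000000e+00,
         1.00000000e+00]])}
```

View pics/top0b.png

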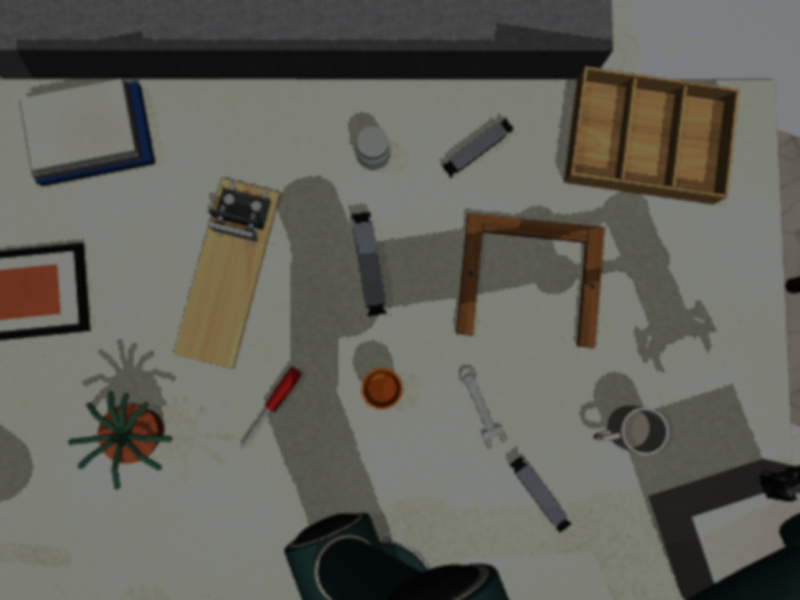

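View pics/scene0.png

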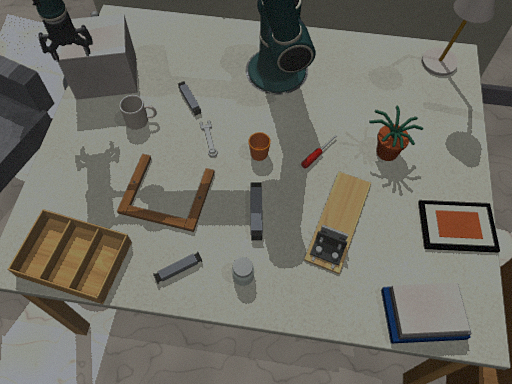

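```bash
cat > h.py <<'E'
import cv2,numpy as np
from workcell import r
from scipy.spatial.transform import Rotation as R
def ray(n,uv,z,tool=None):
    c=r.camera_info(n)
    P=c["pose"] if n!="wrist" else tool@c["tool_from_camera"]
    uv=np.atleast_2d(np.array(uv,float))
    d=np.c_[(uv[:,0]-c["cx"])/c["fx"],(uv[:,1]-c["cy"])/c["fy"],np.ones(len(uv))]@P[:3,:3].T
    o=P[:3,3]; return o+d*((z-o[2])/d[:,2])[:,None]
def tool(s=None):
    s=s or r.sense(); T=np.eye(4);T[:3,:3]=R.from_rotvec(s["tcp_rot"]).as_matrix();T[:3,3]=s["tcp_pos"];return T
E
python3 - <<'E'
from h import *
b=cv2.imread("pics/top0.png")
g=cv2.convertScaleAbs(b,alpha=1.6)
cv2.imwrite("pics/crop1.png",cv2.resize(g[70:240,105:395],(783,459),interpolation=cv2.INTER_CUBIC))
for n,z,p in (("A",36,[(361,213),(377,312)]),("B",30,[(448,171),(509,123)]),("C",30,[(514,457),(567,527)])):
    w=ray("top",np.array(p)*.64,z); print(n,w.round(),np.linalg.norm(w[0]-w[1]).round())
E
```

```text
A [[688.  24.  36.]
 [511.  -4.  36.]] 180.0
B [[ 766. -132.   30.]
 [ 855. -244.   30.]] 143.0
C [[ 256. -243.   30.]
 [ 135. -334.   30.]] 151.0
```

View pics/crop1.png

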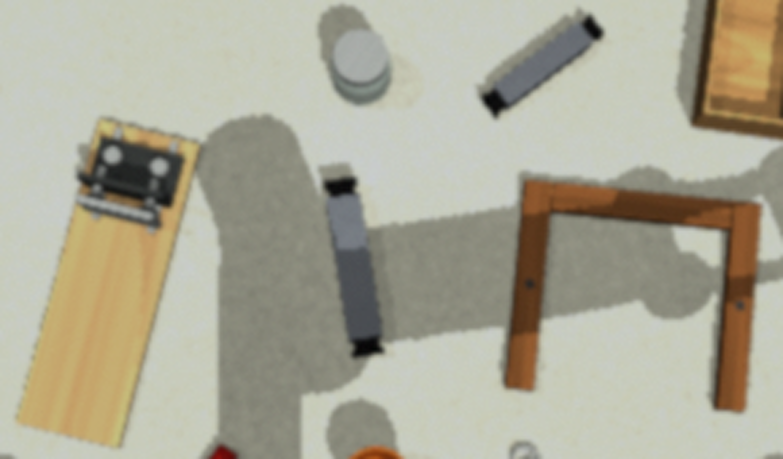

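Run:
```python
from h import *
f=lambda p,z:ray("top",np.array(p,float)/2.7+[105,70],z)
def show(n,p,z): w=f(p,z);print(n,w.round(1).tolist());return w
b=show("bar",[(340,180),(368,355)],36); d=b[0]-b[1];print(b.mean(0),np.degrees(np.arctan2(d[1],d[0])),np.linalg.norm(d))
t=show("tube",[(329,194),(357,190),(351,340),(379,336)],36);print(t.mean(0),np.linalg.norm(t[0]-t[2]),np.linalg.norm(t[0]-t[1]))
p=show("press",[(100,118),(200,143),(120,448),(17,420)],12)
a=(p[0]+p[1]-p[2]-p[3])/2;print("len",np.linalg.norm(a),"w",np.linalg.norm(p[0]-p[1]),"ang",np.degrees(np.arctan2(a[1],a[0])))
a/=np.linalg.norm(a);o=p.mean(0)-35*a;print("origin",o,"slot",o+75*a,"x=105",o+105*a)
l=show("plate top front edge",[(78,208),(157,224)],72);print(((l-o)@a),np.linalg.norm(l[0]-l[1]))
l=show("plate top back edge",[(80,196),(160,214)],72);print(((l-o)@a))
s=show("screws",[(530,284),(740,305)],20);d=s[0]-s[1];print(s.mean(0),np.degrees(np.arctan2(d[1],d[0])),np.linalg.norm(d))
c=show("frame corners",[(527,182),(760,204),(743,410),(505,387)],20);print(c.mean(0),np.linalg.norm(c[0]-c[3]),np.linalg.norm(c[1]-c[2]),np.linalg.norm(c[0]-c[1]))
for k in(c[0]-c[3],c[1]-c[2]):print(np.degrees(np.arctan2(k[1],k[0])))
show("jar",[(360,80)],0);show("cup",[(378,470)],0)
print(ray("top",np.array([[125,430],[297,370],[244,443],[382,390]])*.64,0).round())
T=tool();print(T.round(3))
```

```text
bar [[687.2, 24.6, 36.0], [505.9, -3.9, 36.0]]
[596.53491089  10.37579146  36.        ] 8.947719186767845 183.53869959920462
tube [[672.6, 36.0, 36.0], [676.7, 7.1, 36.0], [521.3, 13.5, 36.0], [525.3, -15.2, 36.0]]
[598.97954     10.34292698  36.        ] 152.9142343616898 29.17956701578494
press [[758.6, 277.9, 12.0], [731.8, 172.6, 12.0], [412.3, 252.3, 12.0], [441.5, 358.7, 12.0]]
len 328.2645834560203 w 108.62246216599456 ang -14.147839105723937
origin [552.11065143 273.92207618  12.        ] slot [624.83577175 255.59022208  12.        ] x=105 [653.92581988 248.25748044  12.        ]
plate top front edge [[651.7, 285.6, 72.0], [635.4, 206.5, 72.0]]
[93.70748597 97.1978559 ] 80.72218028666805
plate top back edge [[663.8, 283.8, 72.0], [645.5, 203.6, 72.0]]
[105.93911782 107.7134919 ]
screws [[580.6, -172.3, 20.0], [558.0, -391.0, 20.0]]
[ 569.3029172  -281.68505395   20.        ] 84.11445327727193 219.8605336619574
frame corners [[688.1, -170.5, 20.0], [664.4, -414.7, 20.0], [448.8, -391.4, 20.0], [473.5, -145.2, 20.0]]
[ 568.69579354 -280.45237543   20.        ] 216.15220227018395 216.8987350276689 245.4051989724222
-6.7243708912954645
-6.175025101962329
jar [[802.8, 4.5, 0.0]]
cup [[388.4, -13.6, 0.0]]
[[304. 446.   0.]
 [409. 141.   0.]
 [280. 234.   0.]
 [373. -12.   0.]]
[[-1.00000e-03  9.19000e-01  3.95000e-01  2.66250e+02]
 [ 2.00000e-03  3.95000e-01 -9.19000e-01 -6.19659e+02]
 [-1.00000e+00  0.00000e+00 -2.00000e-03  2.41203e+02]
 [ 0.00000e+00  0.00000e+00  0.00000e+00  1.00000e+00]]
```

Three bar-like things (800-px top view): A (368,263), about 181 mm over its caps and a 150 mm tube; B (478,147), about 143 mm; C (540,490), about 151 mm. A is the largest and fits 160 mm plus two protruding caps. The crop confirms this. I'll go above it next.

```bash
cat >> h.py <<'E'
def rot(az):
    a=np.radians(az); z=np.array([np.cos(a),np.sin(a),0]); x=np.array([0,0,-1.]); return np.c_[x,np.cross(z,x),z]
def plan(wps,step=42,turn=7.5,T=None):
    """wps: list of (x,y,z,az); prints rows (mm, deg) from the measured pose"""
    T=tool() if T is None else T
    for w in wps:
        p1=np.array(w[:3],float);R1=rot(w[3]);p0=T[:3,3].copy();R0=T[:3,:3].copy()
        rv=R.from_matrix(R0.T@R1).as_rotvec(degrees=True)
        n=max(1,int(np.ceil(max(np.linalg.norm(p1-p0)/step,np.linalg.norm(rv)/turn))))
        for k in range(1,n+1):
            pk=p0+(p1-p0)*k/n; Rk=R0@R.from_rotvec(rv*k/n,degrees=True).as_matrix()
            s=(T[:3,:3].T@(pk-T[:3,3])).round(0); t=R.from_matrix(T[:3,:3].T@Rk).as_rotvec(degrees=True).round(1)
            T[:3,3]+=T[:3,:3]@s; T[:3,:3]=T[:3,:3]@R.from_rotvec(t,degrees=True).as_matrix()
            print((s/1000).tolist(),t.tolist())
        print("->",T[:3,3].round(1))
    return T
E
python3 -c "
from h import *
plan([(560,10,150,-81)])"
```

```text
[0.005, 0.03, -0.027] [0.8, -0.0, 0.0]
[0.006, 0.031, -0.028] [0.9, -0.0, 0.0]
[0.005, 0.029, -0.028] [0.8, -0.0, 0.0]
[0.006, 0.03, -0.028] [0.9, -0.0, 0.0]
[0.005, 0.028, -0.029] [0.8, -0.0, 0.0]
[0.005, 0.029, -0.03] [0.8, -0.0, 0.0]
[0.006, 0.028, -0.029] [0.9, -0.0, 0.0]
[0.005, 0.027, -0.031] [0.8, -0.0, 0.0]
[0.006, 0.027, -0.03] [0.8, -0.1, 0.0]
[0.005, 0.027, -0.031] [0.9, 0.0, 0.0]
[0.005, 0.026, -0.032] [0.8, 0.0, 0.0]
[0.006, 0.026, -0.031] [0.9, 0.0, 0.0]
[0.005, 0.025, -0.032] [0.8, 0.0, 0.0]
[0.006, 0.025, -0.033] [0.8, 0.0, 0.0]
[0.005, 0.025, -0.033] [0.9, 0.0, 0.0]
[0.005, 0.023, -0.033] [0.8, 0.0, 0.0]
[0.006, 0.024, -0.034] [0.9, -0.0, 0.0]
-> [560.2  10.5 149.7]
```

Request:
move_arm --series '[[[1,0.005,0.03,-0.027,0.8,0,0],[1,0.006,0.031,-0.028,0.9,0,0],[1,0.005,0.029,-0.028,0.8,0,0],[1,0.006,0.03,-0.028,0.9,0,0],[1,0.005,0.028,-0.029,0.8,0,0],[1,0.005,0.029,-0.03,0.8,0,0],[1,0.006,0.028,-0.029,0.9,0,0],[1,0.005,0.027,-0.031,0.8,0,0]]]' --grip_force 80

```text
time_s: 0.95
tcp_pos: [404.6, -322.1, 198.8]
tcp_rot: [0.995, 1.332, -0.994]
wrist_force: [0.8, -0.2, -0.0]
grip_width: 0.999
```

Request:
move_arm --series '[[[1,0.006,0.027,-0.03,0.8,0,0],[1,0.005,0.027,-0.031,0.9,0,0],[1,0.005,0.026,-0.032,0.8,0,0],[1,0.006,0.026,-0.031,0.9,0,0],[1,0.005,0.025,-0.032,0.8,0,0],[1,0.006,0.025,-0.033,0.8,0,0],[1,0.005,0.025,-0.033,0.9,0,0],[1,0.005,0.023,-0.033,0.8,0,0]]]'

```text
time_s: 1.75
tcp_pos: [543.0, -26.0, 155.9]
tcp_rot: [1.082, 1.286, -1.082]
wrist_force: [0.2, -0.3, -0.1]
grip_width: 0.997
```

Request:
move_arm --series '[[[1,0.006,0.024,-0.034,0.9,0,0],[1,0,0.039,0.006,0,0,0],[1,0,0,0,0,0,0]]]'

```text
time_s: 2.05
tcp_pos: [603.4, 11.6, 149.7]
tcp_rot: [1.092, 1.278, -1.09]
wrist_force: [-0.3, -0.0, 0.7]
grip_width: 1.005
```

Run:
```python
from h import *
s=r.sense();T=tool(s);im=r.read_camera("wrist");print(s["time_s"],T.round(3).tolist(),s["joint_positions"].round(2))
g=cv2.convertScaleAbs(im[:,:,::-1],alpha=1.6)
cv2.imwrite("pics/w1.png",cv2.resize(g,(768,576)));np.save("w1T.npy",T)
```

```text
2.05 [[0.002, 0.987, 0.158, 603.423], [-0.0, 0.158, -0.987, 11.561], [-1.0, 0.002, 0.0, 149.714], [0.0, 0.0, 0.0, 1.0]] [-0.02  0.2   1.86 -0.    1.08  1.39]
```

View pics/w1.png

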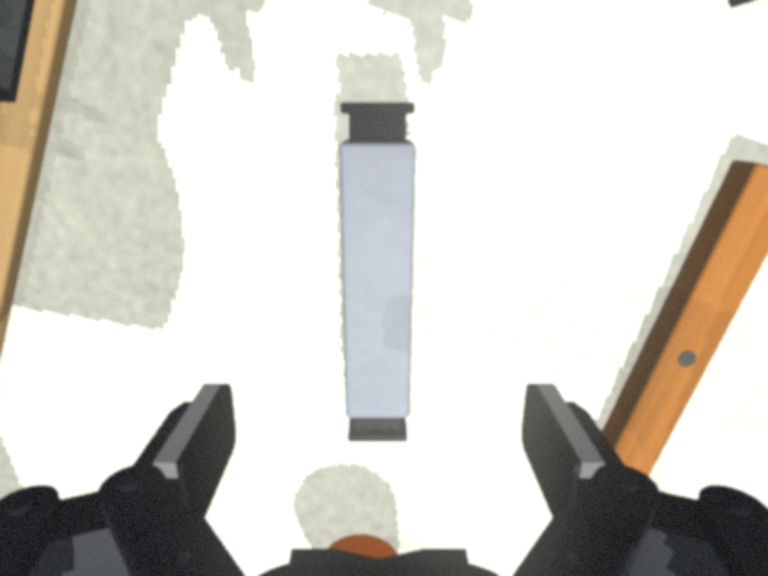

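The wrist view shows the bar upright in the middle, with tube corners at (343,143), (413,143), (347,417), (409,417). The far cap sticks out on its thinner plug, and the jaws sit on either side of the bar.

Run:
```python
from h import *
T=np.load("w1T.npy")
t=ray("wrist",np.array([(343,143),(413,143),(347,417),(409,417)])/1.5,36,T);print(t.round(1).tolist())
d=t[0]+t[1]-t[2]-t[3];print(t.mean(0),np.linalg.norm(d)/2,np.linalg.norm(t[0]-t[1]),np.linalg.norm(t[2]-t[3]),np.degrees(np.arctan2(d[1],d[0])))
c=ray("wrist",np.array([(377,102),(378,440)])/1.5,35,T);print("caps",c.round(1),[np.linalg.norm(k-[*t.mean(0)[:2],35]) for k in c])
s=ray("wrist",np.array([(687,358)])/1.5,20,T);print("screw",s)
az=np.degrees(np.arctan2(d[1],d[0]))-90
plan([(*t.mean(0)[:2],60,az),(*t.mean(0)[:2],13,az)],step=30)
```

```text
[[669.2, 40.5, 36.0], [674.4, 8.1, 36.0], [521.8, 18.0, 36.0], [527.4, -16.5, 36.0]]
[598.17978132  12.50064534  36.        ] 149.05526244338478 32.79530883994844 34.93973773547212 9.089959801622475
caps [[689.6  27.6  35. ]
 [508.8  -1.8  35. ]] [np.float64(92.62951217270528), np.float64(90.56524387967275)]
screw [[ 581.1356188  -170.05091232   20.        ]]
[0.03, -0.001, -0.001] [-0.0, 0.0, 0.0]
[0.03, -0.001, -0.0] [-0.0, 0.0, 0.0]
[0.03, -0.001, -0.001] [-0.0, 0.0, 0.0]
-> [598.   12.3  59.6]
[0.023, 0.0, -0.0] [-0.0, 0.0, 0.0]
[0.024, 0.0, -0.0] [-0.0, 0.0, 0.0]
-> [597.9  12.3  12.6]
```

Request:
move_arm --series '[[[1,0.03,-0.002,-0.001,0,0,0],[1,0.03,-0.002,0,0,0,0],[1,0.03,-0.001,0,0,0,0],[1,0.023,0,0,0,0,0],[1,0.018,0,0,0,0,0],[1,0.005,0,0,0,0,0],[1,0,0,0,0,0,0]]]'

```text
time_s: 2.8
tcp_pos: [593.3, 9.7, 13.6]
tcp_rot: [1.093, 1.281, -1.096]
wrist_force: [-0.8, 0.3, -0.1]
grip_width: 1.001
```

Request:
move_arm --series '[[[-1,0,0,0,0,0,0],[-1,0,0,0,0,0,0],[-1,0,0,0,0,0,0],[-1,0,0,0,0,0,0],[-1,0,0,0,0,0,0],[-1,0,0,0,0,0,0]]]' --grip_force 80

```text
time_s: 3.4
tcp_pos: [596.1, 10.3, 15.7]
tcp_rot: [1.094, 1.277, -1.092]
wrist_force: [0.2, -0.7, 6.2]
grip_width: 0.406
```

```bash
python3 -c "
from h import *
T=tool();print(r.sense()['wrist_force'])
plan([(590,30,120,-82),(523,281.2,110,-104.1),(523,281.2,42,-104.1)])"
```

```text
[ 0.24984353 -0.69914804  6.15902866]
[-0.035, -0.001, -0.007] [0.3, 0.0, -0.0]
[-0.035, -0.001, -0.007] [0.3, 0.0, -0.1]
[-0.034, -0.001, -0.006] [0.4, 0.0, -0.0]
-> [589.9  29.6 119.7]
[0.001, -0.004, -0.037] [3.2, 0.0, -0.0]
[0.002, -0.007, -0.037] [3.1, 0.0, -0.0]
[0.001, -0.009, -0.036] [3.2, 0.0, -0.0]
[0.001, -0.01, -0.035] [3.1, 0.0, -0.0]
[0.002, -0.012, -0.035] [3.2, 0.0, -0.0]
[0.001, -0.015, -0.035] [3.1, 0.0, -0.0]
[0.002, -0.016, -0.033] [3.2, 0.0, -0.0]
-> [523.  281.  109.6]
[0.034, -0.0, -0.0] [-0.0, 0.0, -0.0]
[0.034, -0.0, -0.0] [-0.0, 0.0, -0.0]
-> [523.1 281.   41.6]
```

Request:
move_arm --series '[[[-1,-0.012,0,0,0,0,0],[-1,-0.025,0,0,0,0,0],[-1,-0.035,-0.001,-0.007,0.3,0,0],[-1,-0.034,-0.001,-0.013,0.6,0,0],[-1,0,0,0,0,0,0]]]'

```text
time_s: 3.9
tcp_pos: [593.1, 30.9, 126.0]
tcp_rot: [1.109, 1.266, -1.098]
wrist_force: [1.6, -0.3, -2.3]
grip_width: 0.406
```

Request:
move_arm --series '[[[-1,0.001,-0.004,-0.037,3.2,0,0],[-1,0.002,-0.007,-0.037,3.1,0,0],[-1,0.001,-0.009,-0.036,3.2,0,0],[-1,0.001,-0.01,-0.035,3.1,0,0],[-1,0.002,-0.012,-0.035,3.2,0,0],[-1,0.001,-0.015,-0.035,3.1,0,0],[-1,0.002,-0.016,-0.033,3.2,0,0],[-1,0,0,0,0,0,0]]]'

```text
time_s: 4.7
tcp_pos: [519.9, 284.1, 108.3]
tcp_rot: [1.384, 1.087, -1.388]
wrist_force: [0.1, -0.3, -3.6]
grip_width: 0.406
```

Run:
```python
from h import *
s=r.sense();print(s["time_s"],s["wrist_force"].round(2),s["grip_width"],s["joint_positions"].round(2))
T=tool(s);np.save("w2T.npy",T);im=r.read_camera("wrist");b=r.read_camera("top")
g=cv2.convertScaleAbs(b[60:250,100:310,::-1],alpha=1.6)
cv2.imwrite("pics/w2.png",np.hstack([cv2.resize(im[:,:,::-1],(512,384)),cv2.resize(g,(288,384))[:,:288]]))
cv2.imwrite("pics/w2full.png",im[:,:,::-1]);cv2.imwrite("pics/top2.png",b[:,:,::-1])
az=np.degrees(np.arctan2(T[1,2],T[0,2]));print(T[:3,3],az)
plan([(523,281.2,42,-104.1)])
```

```text
4.7 [ 0.13 -0.35 -3.64] 0.4058252064457245 [0.46 0.23 1.91 0.   1.01 2.27]
[519.86101053 284.06807963 108.29962907] -103.8699135027903
[0.033, 0.001, -0.0] [0.1, 0.1, 0.1]
[0.034, 0.001, -0.001] [0.1, 0.0, 0.0]
-> [523.1 281.3  41.6]
```

View pics/w2.png

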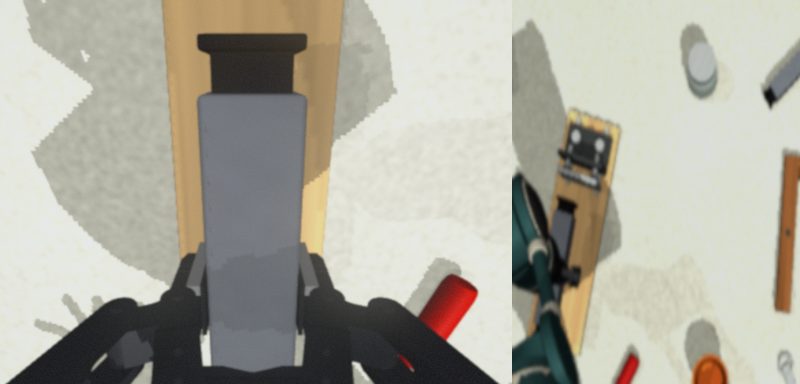

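The bar is held straight and runs along the board's centre line: bar middle at column 252, board edge midpoints at 252 to 253. The far cap points at the plate. Lowering now, then touching.

Run:
```python
from h import *
T=np.load("w2T.npy")
e=ray("wrist",[(163,0),(343,0),(180,240),(325,240)],12,T)
for k in(e[0]-e[2],e[1]-e[3]):print(np.degrees(np.arctan2(k[1],k[0])))
a=np.array([np.cos(np.radians(-14.1)),np.sin(np.radians(-14.1))]);n=np.array([-a[1],a[0]])
print("edge lateral",(e[:,:2]-T[:2,3])@n, "jig y of TCP by top",(T[:2,3]-[552.1,273.9])@n)
t=ray("wrist",[(198,95),(307,95)],T[2,3]+2.3+18,T);c=ray("wrist",[(198,35),(307,35)],T[2,3]+2.3+17,T)
print("tube end fwd/lat",(t[:,:2]-T[:2,3])@a,(t[:,:2]-T[:2,3])@n,"cap",(c[:,:2]-T[:2,3])@a)
```

```text
-14.268175110138122
-13.661128970483752
edge lateral [ 55.44400486 -52.26014751  55.91513659 -53.48935517] jig y of TCP by top 2.0078340872722453
tube end fwd/lat [76.89388164 77.0260099 ] [ 19.15938431 -15.5780707 ] cap [94.46513919 94.58928141]
```

Request:
move_arm --series '[[[-1,0.033,0.001,0,0.1,0,0],[-1,0.034,0.001,0.001,0.1,0,0],[-1,0,0,0,0,0,0],[-1,0,0,0,0,0,0]]]'

```text
time_s: 5.2
tcp_pos: [523.3, 277.8, 42.2]
tcp_rot: [1.388, 1.081, -1.394]
wrist_force: [0.5, -0.2, -2.8]
grip_width: 0.409
```

Request:
move_arm --series '[[[-1,0,0.01,0,0,0,0],[-1,0,0.008,0,0,0,0],[-1,0,0.003,0,0,0,0],[-1,0,0.003,0,0,0,0],[-1,0,0,0,0,0,0]]]'

```text
time_s: 5.7
tcp_pos: [548.4, 273.6, 43.9]
tcp_rot: [1.391, 1.081, -1.389]
wrist_force: [0.2, 0.3, -3.3]
grip_width: 0.414
```

Request:
move_arm --series '[[[-1,0,0.002,0,0,0,0],[-1,0,0.002,0,0,0,0],[-1,0,0,0,0,0,0]]]'

```text
time_s: 6.0
tcp_pos: [551.4, 272.6, 43.2]
tcp_rot: [1.39, 1.081, -1.39]
wrist_force: [-0.6, -0.1, -3.3]
grip_width: 0.41
```

Request:
move_arm --series '[[[-1,0,0.002,0,0,0,0],[-1,0,0.002,0,0,0,0],[-1,0,0,0,0,0,0]]]'

```text
time_s: 6.3
tcp_pos: [555.5, 271.7, 43.3]
tcp_rot: [1.39, 1.081, -1.39]
wrist_force: [0.4, 0.3, -3.4]
grip_width: 0.407
```

Request:
move_arm --series '[[[-1,0,0.002,0,0,0,0],[-1,0,0.002,0,0,0,0],[-1,0,0,0,0,0,0]]]'

```text
time_s: 6.6
tcp_pos: [558.1, 270.8, 42.9]
tcp_rot: [1.389, 1.082, -1.392]
wrist_force: [-5.2, 1.9, -1.6]
grip_width: 0.405
```

Request:
move_arm --series '[[[-1,0,0.002,0,0,0,0],[-1,0,0.002,0,0,0,0],[-1,0,0,0,0,0,0]]]'

```text
time_s: 6.9
tcp_pos: [561.4, 269.8, 42.7]
tcp_rot: [1.388, 1.083, -1.393]
wrist_force: [-6.2, 2.8, -1.4]
grip_width: 0.406
```

Request:
move_arm --series '[[[-1,0,0.002,0,0,0,0],[-1,0,0.002,0,0,0,0],[-1,0,0.002,0,0,0,0],[-1,0,0,0,0,0,0]]]'

```text
time_s: 7.3
tcp_pos: [567.1, 268.3, 42.7]
tcp_rot: [1.388, 1.083, -1.393]
wrist_force: [-5.9, 2.1, -2.3]
grip_width: 0.411
```

Request:
move_arm --series '[[[-1,0,0.002,0,0,0,0],[-1,0,0.001,0,0,0,0],[-1,0,0,0,0,0,0]]]'

```text
time_s: 7.6
tcp_pos: [569.9, 267.6, 42.6]
tcp_rot: [1.388, 1.083, -1.393]
wrist_force: [-5.6, 2.8, -1.1]
grip_width: 0.411
```

Request:
move_arm --series '[[[-1,0,0.001,0,0,0,0],[-1,0,0.001,0,0,0,0],[-1,0,0,0,0,0,0]]]'

```text
time_s: 7.9
tcp_pos: [571.6, 267.2, 42.6]
tcp_rot: [1.388, 1.083, -1.394]
wrist_force: [-6.7, 2.2, -0.7]
grip_width: 0.41
```

Request:
move_arm --series '[[[-1,0,0.001,0,0,0,0],[-1,0,0.001,0,0,0,0],[-1,0,0,0,0,0,0]]]'

```text
time_s: 8.2
tcp_pos: [572.6, 266.9, 42.5]
tcp_rot: [1.387, 1.085, -1.395]
wrist_force: [-9.0, 4.3, 0.5]
grip_width: 0.412
```

Request:
move_arm --series '[[[-1,0,0.001,0,0,0,0],[-1,0,0.001,0,0,0,0],[-1,0,0,0,0,0,0]]]'

```text
time_s: 8.5
tcp_pos: [573.7, 266.6, 42.4]
tcp_rot: [1.386, 1.086, -1.396]
wrist_force: [-12.8, 4.3, 2.0]
grip_width: 0.409
```

Request:
move_arm --series '[[[-1,0,0.001,0,0,0,0],[-1,0,0.001,0,0,0,0],[-1,0,0.001,0,0,0,0],[-1,0,0,0,0,0,0]]]'

```text
time_s: 8.9
tcp_pos: [575.3, 266.2, 42.3]
tcp_rot: [1.385, 1.087, -1.399]
wrist_force: [-16.1, 5.4, 3.3]
grip_width: 0.41
```

```bash
python3 -c "
from h import *
s=r.sense();T=tool(s);print(s['wrist_force'],s['wrist_torque'],T[:3,:3].round(3).tolist())"
```

```text
[-16.14441359   5.40713888   3.30776691] [ 0.71840369  1.85516321 -0.03400366] [[-0.01, 0.969, -0.246], [-0.0, -0.246, -0.969], [-1.0, -0.01, 0.003]]
```

Request:
move_arm --series '[[[-1,0,0.001,0,0,0,0],[-1,0,0,0,0,0,0],[-1,0,0,0,0,0,0]]]'

```text
time_s: 9.2
tcp_pos: [575.7, 266.0, 42.3]
tcp_rot: [1.384, 1.088, -1.399]
wrist_force: [-17.2, 4.8, 4.8]
grip_width: 0.409
```

Request:
move_arm --series '[[[-1,0,-0.004,0,0,0,0],[-1,0,-0.01,0,0,0,0],[-1,0,-0.02,0,0,0,0],[-1,-0.01,-0.03,0,0,0,0],[-1,-0.04,-0.01,0,0,0,0],[-1,-0.03,0,0,0,0,0],[-1,0,0,0,0,0,0],[-1,0,0,0,0,0,0]]]'

```text
time_s: 10.0
tcp_pos: [510.8, 283.5, 124.2]
tcp_rot: [1.393, 1.08, -1.387]
wrist_force: [-0.7, 0.0, -3.3]
grip_width: 0.411
```

Run:
```python
from h import *
s=r.sense();print(s["time_s"],s["wrist_force"].round(2),s["grip_width"])
T=tool(s);np.save("w3T.npy",T);im=r.read_camera("wrist")
cv2.imwrite("pics/w3.png",im[:,:,::-1]);print(T[:3,3])
plan([(505,285.7,115,-14),(505,285.7,115,75.9)],turn=8)
```

```text
10.0 [-0.68  0.02 -3.34] 0.41115345629905037
[510.84800758 283.48116594 124.22670382]
[0.001, -0.0, -0.0] [-7.5, 0.0, 0.0]
[0.0, -0.001, -0.0] [-7.5, 0.0, 0.0]
[0.001, -0.0, -0.001] [-7.6, 0.0, 0.0]
[0.001, -0.001, 0.0] [-7.5, 0.0, 0.0]
[0.0, 0.0, -0.0] [-7.5, 0.0, 0.0]
[0.001, -0.0, -0.001] [-7.5, 0.0, 0.0]
[0.0, -0.0, 0.0] [-7.6, 0.0, 0.0]
[0.001, -0.001, -0.0] [-7.5, 0.0, 0.0]
[0.001, 0.0, -0.001] [-7.5, 0.0, 0.0]
[0.0, 0.0, -0.0] [-7.5, 0.0, 0.0]
[0.001, 0.0, -0.001] [-7.5, 0.0, 0.0]
[0.001, 0.0, -0.0] [-7.6, 0.0, 0.0]
-> [504.8 285.2 114.5]
[-0.0, 0.0, 0.0] [-7.5, -0.0, 0.0]
[-0.0, 0.0, 0.0] [-7.5, -0.0, 0.0]
[-0.0, 0.0, 0.0] [-7.5, -0.0, 0.0]
[-0.0, 0.0, 0.0] [-7.5, -0.0, 0.0]
[-0.0, 0.0, 0.0] [-7.4, -0.0, 0.0]
[-0.0, 0.0, 0.0] [-7.5, -0.0, 0.0]
[-0.0, 0.0, 0.0] [-7.5, -0.0, 0.0]
[-0.0, 0.0, 0.0] [-7.5, -0.0, 0.0]
[-0.0, 0.0, 0.0] [-7.5, -0.0, 0.0]
[-0.0, 0.0, 0.0] [-7.5, -0.0, 0.0]
[-0.0, 0.0, 0.0] [-7.5, -0.0, 0.0]
[-0.0, 0.0, 0.0] [-7.5, -0.0, 0.0]
-> [504.8 285.2 114.5]
```

View pics/w3.png

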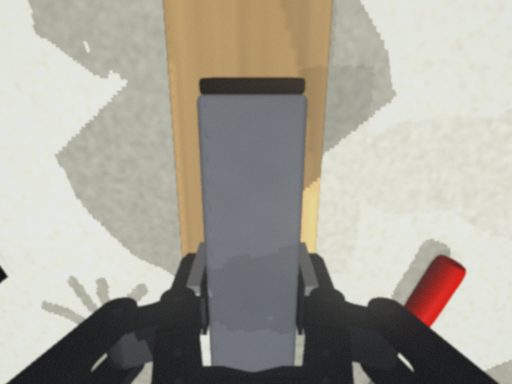

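The first cap is home: black flange at rows 78 to 94 lies straight on the tube end at row 95, and the tube has not slipped. Now turning the bar half round.

Request:
move_arm --series '[[[-1,0,0,0,-8.5,0,0],[-1,0,0,0,-8.5,0,0],[-1,0,0,0,-8.5,0,0],[-1,0,0,0,-8.5,0,0],[-1,0,0,0,-8.5,0,0],[-1,0,0,0,-8.5,0,0],[-1,0,0,0,-8.5,0,0],[-1,0,0,0,-8.5,0,0]]]'

```text
time_s: 10.85
tcp_pos: [508.4, 282.1, 120.2]
tcp_rot: [0.488, 1.518, -0.494]
wrist_force: [0.2, 0.1, -2.7]
grip_width: 0.41
```

Request:
move_arm --series '[[[-1,0,0,0,-8.5,0,0],[-1,0,0,0,-8.5,0,0],[-1,0,0,0,-8.5,0,0],[-1,0,0,0,-8.5,0,0],[-1,0,0,0,-8.5,0,0],[-1,0,0,0,-8.5,0,0],[-1,0,0,0,-8.5,0,0],[-1,0,0,0,-8.5,0,0]]]'

```text
time_s: 11.65
tcp_pos: [508.4, 282.1, 120.2]
tcp_rot: [-0.44, 1.53, 0.438]
wrist_force: [-0.8, -0.2, -2.5]
grip_width: 0.407
```

Request:
move_arm --series '[[[-1,0,0,0,-8.5,0,0],[-1,0,0,0,-8.5,0,0],[-1,0,0,0,-8.5,0,0],[-1,0,0,0,-8.5,0,0],[-1,0,0,0,-8.5,0,0],[-1,0,0,0,-1.5,0,0],[-1,0,0,0,0,0,0]]]'

```text
time_s: 12.35
tcp_pos: [508.8, 282.5, 121.3]
tcp_rot: [-1.022, 1.321, 1.023]
wrist_force: [-0.7, -0.2, -3.1]
grip_width: 0.411
```

Run:
```python
from h import *
s=r.sense();T=tool(s);print(s["time_s"],T.round(3).tolist(),np.degrees(np.arctan2(T[1,2],T[0,2])),s["joint_positions"].round(2))
plan([(521,281.6,80,75.9),(521,281.6,42.5,75.9)])
```

```text
12.35 [[-0.003, -0.969, 0.249, 508.819], [-0.002, 0.249, 0.969, 282.5], [-1.0, 0.002, -0.002, 121.279], [0.0, 0.0, 0.0, 1.0]] 75.59015303113246 [ 0.46  0.2   1.92 -0.    1.03 -0.86]
[0.021, -0.006, 0.001] [-0.2, -0.1, -0.1]
[0.02, -0.006, 0.001] [-0.1, -0.0, -0.0]
-> [520.9 281.4  80.3]
[0.038, -0.0, 0.0] [-0.0, -0.0, -0.0]
-> [520.8 281.4  42.3]
```

Request:
move_arm --series '[[[-1,0.021,-0.006,0.001,-0.2,0,0],[-1,0.02,-0.006,0.001,-0.1,0,0],[-1,0.038,0,0,0,0,0],[-1,0,-0.01,0,0,0,0],[-1,0,-0.01,0,0,0,0],[-1,0,-0.008,0,0,0,0],[-1,0,0,0,0,0,0],[-1,0,0,0,0,0,0]]]'

```text
time_s: 13.15
tcp_pos: [550.6, 275.8, 46.1]
tcp_rot: [-1.027, 1.312, 1.026]
wrist_force: [-0.1, 0.5, -2.8]
grip_width: 0.408
```

Request:
move_arm --series '[[[-1,0,-0.003,0,0,0,0],[-1,0,-0.002,0,0,0,0],[-1,0,-0.002,0,0,0,0],[-1,0,0,0,0,0,0]]]'

```text
time_s: 13.55
tcp_pos: [556.0, 273.8, 44.4]
tcp_rot: [-1.028, 1.314, 1.028]
wrist_force: [-0.2, 0.4, -2.9]
grip_width: 0.408
```

Request:
move_arm --series '[[[-1,0,-0.002,0,0,0,0],[-1,0,-0.002,0,0,0,0],[-1,0,0,0,0,0,0]]]'

```text
time_s: 13.85
tcp_pos: [559.9, 272.8, 44.3]
tcp_rot: [-1.028, 1.314, 1.028]
wrist_force: [0.3, 0.3, -4.1]
grip_width: 0.406
```

Request:
move_arm --series '[[[-1,0,-0.002,0,0,0,0],[-1,0,-0.002,0,0,0,0],[-1,0,0,0,0,0,0]]]'

```text
time_s: 14.15
tcp_pos: [563.5, 271.9, 44.2]
tcp_rot: [-1.028, 1.315, 1.028]
wrist_force: [-0.2, 0.3, -2.7]
grip_width: 0.412
```

Request:
move_arm --series '[[[-1,0.002,-0.002,0,0,0,0],[-1,0,-0.002,0,0,0,0],[-1,0,0,0,0,0,0]]]'

```text
time_s: 14.45
tcp_pos: [565.7, 271.1, 41.7]
tcp_rot: [-1.026, 1.318, 1.03]
wrist_force: [-7.1, 2.7, -1.3]
grip_width: 0.408
```

Request:
move_arm --series '[[[-1,0,-0.002,0,0,0,0],[-1,0,-0.002,0,0,0,0],[-1,0,0,0,0,0,0]]]'

```text
time_s: 14.75
tcp_pos: [568.6, 270.3, 41.3]
tcp_rot: [-1.026, 1.319, 1.031]
wrist_force: [-7.5, 3.3, -0.0]
grip_width: 0.405
```

Request:
move_arm --series '[[[-1,0,-0.002,0,0,0,0],[-1,0,-0.002,0,0,0,0],[-1,0,0,0,0,0,0]]]'

```text
time_s: 15.05
tcp_pos: [572.3, 269.3, 41.2]
tcp_rot: [-1.026, 1.32, 1.031]
wrist_force: [-7.5, 3.8, -0.6]
grip_width: 0.412
```

Request:
move_arm --series '[[[-1,0,-0.002,0,0,0,0],[-1,0,-0.001,0,0,0,0],[-1,0,0,0,0,0,0]]]'

```text
time_s: 15.35
tcp_pos: [575.1, 268.6, 41.2]
tcp_rot: [-1.026, 1.32, 1.031]
wrist_force: [-8.3, 3.5, -2.1]
grip_width: 0.405
```

Request:
move_arm --series '[[[-1,0,-0.001,0,0,0,0],[-1,0,-0.001,0,0,0,0],[-1,0,0,0,0,0,0]]]'

```text
time_s: 15.65
tcp_pos: [577.0, 268.1, 41.2]
tcp_rot: [-1.026, 1.32, 1.031]
wrist_force: [-8.8, 3.7, -0.4]
grip_width: 0.409
```

Request:
move_arm --series '[[[-1,0,-0.001,0,0,0,0],[-1,0,-0.001,0,0,0,0],[-1,0,0,0,0,0,0]]]'

```text
time_s: 15.95
tcp_pos: [578.1, 267.8, 41.0]
tcp_rot: [-1.025, 1.321, 1.032]
wrist_force: [-9.9, 3.9, -1.1]
grip_width: 0.409
```

Request:
move_arm --series '[[[-1,0,-0.001,0,0,0,0],[-1,0,-0.001,0,0,0,0],[-1,0,0,0,0,0,0]]]'

```text
time_s: 16.25
tcp_pos: [579.1, 267.4, 40.7]
tcp_rot: [-1.024, 1.323, 1.033]
wrist_force: [-13.3, 3.7, 0.3]
grip_width: 0.408
```

Request:
move_arm --series '[[[-1,0,-0.001,0,0,0,0],[-1,0,-0.001,0,0,0,0],[-1,0,0,0,0,0,0]]]'

```text
time_s: 16.55
tcp_pos: [580.0, 267.0, 40.5]
tcp_rot: [-1.023, 1.325, 1.035]
wrist_force: [-15.0, 6.0, 1.6]
grip_width: 0.407
```

Request:
move_arm --series '[[[-1,0,-0.001,0,0,0,0],[-1,0,-0.001,0,0,0,0],[-1,0,0,0,0,0,0]]]'

```text
time_s: 16.85
tcp_pos: [580.9, 266.7, 40.2]
tcp_rot: [-1.023, 1.326, 1.036]
wrist_force: [-17.5, 6.0, 2.3]
grip_width: 0.411
```

Request:
move_arm --series '[[[-1,0,0.004,0,0,0,0],[-1,0,0.01,0,0,0,0],[-1,0,0.02,0,0,0,0],[-1,-0.02,0.01,0,0,0,0],[-1,-0.04,0,0,0,0,0],[-1,-0.04,0,0,0,0,0],[-1,0,0,0,0,0,0]]]'

```text
time_s: 17.55
tcp_pos: [550.4, 278.6, 150.1]
tcp_rot: [-1.029, 1.3, 1.023]
wrist_force: [2.0, 1.2, -2.1]
grip_width: 0.406
```

Run:
```python
from h import *
s=r.sense();print(s["time_s"],s["joint_positions"].round(2),s["tcp_pos"],s["wrist_force"])
plan([(569,-283.5,140,-6)],step=41)
```

```text
17.55 [ 0.43  0.22  1.84 -0.    1.07 -0.9 ] [550.40613806 278.59779676 150.11678451] [ 2.04886481  1.15732546 -2.1163591 ]
[0.001, -0.011, -0.039] [5.9, 0.1, 0.0]
[0.0, -0.015, -0.037] [5.8, 0.0, 0.0]
[0.001, -0.018, -0.036] [5.9, 0.1, 0.0]
[0.0, -0.022, -0.033] [5.8, 0.1, 0.1]
[0.001, -0.026, -0.031] [5.9, 0.0, -0.0]
[0.001, -0.028, -0.029] [5.9, 0.1, -0.0]
[0.0, -0.032, -0.025] [5.8, 0.1, 0.0]
[0.001, -0.033, -0.022] [5.9, 0.0, 0.0]
[0.001, -0.036, -0.018] [5.9, 0.1, 0.0]
[0.001, -0.037, -0.015] [5.8, 0.1, 0.1]
[0.0, -0.039, -0.011] [5.9, 0.0, -0.0]
[0.001, -0.039, -0.006] [5.8, 0.1, -0.0]
[0.001, -0.041, -0.003] [5.9, 0.0, 0.0]
[0.001, -0.04, 0.001] [5.9, 0.1, 0.0]
-> [ 568.7 -283.7  139.6]
```

Request:
move_arm --series '[[[-1,0.001,-0.011,-0.039,5.9,0,0],[-1,0,-0.015,-0.037,5.8,0,0],[-1,0.001,-0.018,-0.036,5.9,0,0],[-1,0,-0.022,-0.033,5.8,0,0],[-1,0.001,-0.026,-0.031,5.9,0,0],[-1,0.001,-0.028,-0.029,5.9,0,0],[-1,0,-0.032,-0.025,5.8,0,0],[-1,0.001,-0.033,-0.022,5.9,0,0]]]'

```text
time_s: 18.35
tcp_pos: [555.2, -46.8, 136.6]
tcp_rot: [-0.396, 1.534, 0.395]
wrist_force: [0.7, -0.7, -2.6]
grip_width: 0.409
```

Request:
move_arm --series '[[[-1,0.001,-0.036,-0.018,5.9,0,0],[-1,0.001,-0.037,-0.015,5.8,0,0],[-1,0,-0.039,-0.011,5.9,0,0],[-1,0.001,-0.039,-0.006,5.8,0,0],[-1,0.001,-0.041,-0.003,5.9,0,0],[-1,0.001,-0.04,0.001,5.9,0,0],[-1,0,0,0,0,0,0],[-1,0,0,0,0,0,0]]]'

```text
time_s: 19.15
tcp_pos: [562.5, -287.0, 131.1]
tcp_rot: [0.085, 1.57, -0.084]
wrist_force: [-0.5, 0.5, -3.9]
grip_width: 0.411
```

Run:
```python
from h import *
s=r.sense();T=tool(s);np.save("w4T.npy",T);im=r.read_camera("wrist")
print(s["time_s"],s["joint_positions"].round(2),T.round(3).tolist(),np.degrees(np.arctan2(T[1,2],T[0,2])),s["wrist_force"])
g=cv2.convertScaleAbs(im[:,:,::-1],alpha=1.2)
cv2.imwrite("pics/w4.png",cv2.resize(g,(768,576)))
```

```text
19.15 [-0.51  0.27  1.81  0.    1.06 -0.4 ] [[-0.001, 0.107, 0.994, 562.502], [0.001, 0.994, -0.107, -287.044], [-1.0, 0.0, -0.001, 131.102], [0.0, 0.0, 0.0, 1.0]] -6.1493430508763245 [-0.47654211  0.48327534 -3.86502632]
```

View pics/w4.png

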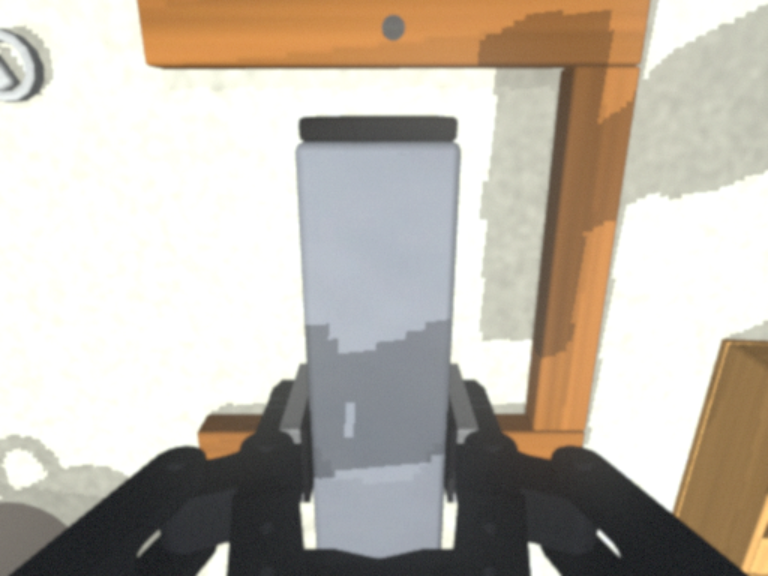

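The wrist view shows the near rail with its screw at (393,27), the cross piece on the right and the far rail at rows 415 to 430. The bar lies parallel to the cross rows with its cap flush.

Run:
```python
from h import *
T=np.load("w4T.npy");C=T[:3,3]
def f(p,z): return ray("wrist",np.array(p)/1.5,z,T)
s=f([(393,27)],20);print("screw",s)
n1=f([(165,67),(556,67)],0);n2=f([(205,416),(525,415)],0);n3=f([(205,430),(580,431)],20)
for n,k in(("near in z0",n1),("far in z0",n2),("far in top",n3)):
    d=k[1]-k[0];print(n,k.round(1).tolist(),np.degrees(np.arctan2(d[1],d[0])))
cr=f([(576,68),(545,350)],20);d=cr[0]-cr[1];print("cross",cr.round(1).tolist(),np.degrees(np.arctan2(d[1],d[0])))
u=np.array([np.cos(np.radians(84)),np.sin(np.radians(84))]);v=np.array([u[1],-u[0]])
for nm,P in(("near",n1),("far",n2),("fartop",n3),("screw",s)):print(nm,"along y",(P[:,:2]-C[:2])@u)
print("x(fr): screw",(s[:,:2]-C[:2])@v,"cross",(cr[:,:2]-C[:2])@v)
t=f([(298,143),(459,143)],C[2]+20.3);print("tube end",(t[:,:2]-C[:2])@u,(t[:,:2]-C[:2])@v)
```

```text
screw [[ 581.48138734 -169.08538651   20.        ]]
near in z0 [[471.9, -171.8, 0.0], [658.1, -191.9, 0.0]] -6.17164093746736
far in z0 [[448.9, -364.5, 0.0], [640.6, -384.2, 0.0]] -5.877985705044515
far in top [[456.2, -361.2, 20.0], [666.0, -384.2, 20.0]] -6.260108402996748
cross [[660.4, -194.1, 20.0], [646.5, -331.4, 20.0]] 84.24028296981948
near along y [105.16846547 104.6073996 ]
far along y [-88.91029782 -88.4997625 ]
fartop along y [-84.83057573 -85.78862544]
screw along y [119.29631876]
x(fr): screw [6.54515276] cross [87.6259664  88.20486305]
tube end [78.65534424 78.56194033] [-16.82342792  17.47587665]
```

Request:
move_arm --series '[[[-1,0.02,0.006,0.006,0,0,0],[-1,0.04,0,0,0,0,0],[-1,0.03,0,0,0,0,0],[-1,0.012,0,0,0,0,0],[-1,0.005,0,0,0,0,0],[-1,0,0,0,0,0,0],[-1,0,0,0,0,0,0]]]'

```text
time_s: 19.9
tcp_pos: [571.3, -281.1, 27.2]
tcp_rot: [0.081, 1.566, -0.084]
wrist_force: [0.1, -0.6, -3.8]
grip_width: 0.407
```

Run:
```python
from h import *
T0=np.load("w4T.npy");T=tool();print(T[:3,3],"shift in old tool axes",T0[:3,:3].T@(T[:3,3]-T0[:3,3]),T[:3,:3].round(4).tolist(),r.sense()["wrist_force"])
```

```text
[ 571.30160976 -281.06568425   27.17652155] shift in old tool axes [103.91957923   6.83596507   8.22425275] [[0.0028, 0.1049, 0.9945], [-0.0016, 0.9945, -0.1049], [-1.0, -0.0012, 0.003]] [ 0.12432569 -0.57597922 -3.78147474]
```

Request:
move_arm --series '[[[-1,0.004,-0.001,-0.002,0,0,0],[-1,0.003,0,0,0,0,0],[-1,0.001,0,0,0,0,0],[-1,0,0,0,0,0,0],[-1,0,0,0,0,0,0]]]'

```text
time_s: 20.4
tcp_pos: [567.7, -281.4, 17.3]
tcp_rot: [0.083, 1.569, -0.083]
wrist_force: [-0.6, -0.0, -2.8]
grip_width: 0.41
```

Request:
move_arm --series '[[[-1,0.001,0,0,0,0,0],[-1,0.001,0,0,0,0,0],[-1,0,0,0,0,0,0]]]'

```text
time_s: 20.7
tcp_pos: [567.9, -281.5, 15.7]
tcp_rot: [0.083, 1.569, -0.083]
wrist_force: [-0.5, -0.4, 0.3]
grip_width: 0.407
```

Request:
move_arm --series '[[[-1,-0.004,0,0,0,0,0],[-1,0,0,0.0015,0,0,0],[-1,0,0,0,0,0,0],[-1,0,0,0,0,0,0],[-1,0,0,0,0,0,0]]]'

```text
time_s: 21.2
tcp_pos: [569.0, -281.4, 19.1]
tcp_rot: [0.083, 1.569, -0.083]
wrist_force: [0.3, -0.1, -3.3]
grip_width: 0.411
```

Run:
```python
from h import *
s=r.sense();T=tool(s);np.save("w5T.npy",T);im=r.read_camera("wrist")
print(s["time_s"],T[:3,3],np.degrees(np.arctan2(T[1,2],T[0,2])),s["wrist_force"])
g=cv2.convertScaleAbs(im[:,:,::-1],alpha=1.2)
cv2.imwrite("pics/w5.png",cv2.resize(g,(768,576)))
```

```text
21.2 [ 569.04978971 -281.41898738   19.08249622] -6.047955396707562 [ 0.31699262 -0.05927144 -3.26567016]
```

View pics/w5.png

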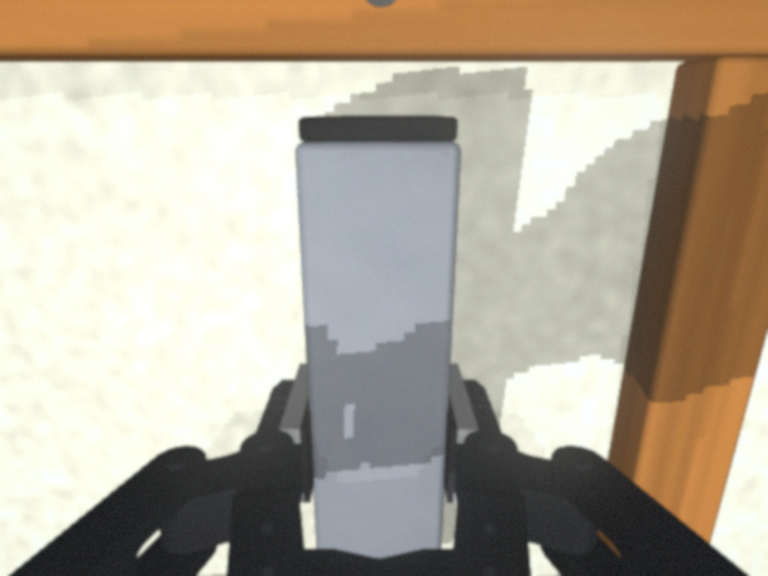

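Run:
```python
from h import *
T=np.load("w5T.npy");C=T[:3,3];u=T[:2,1];v=T[:2,2]
def f(p,z): return ((ray("wrist",np.array(p)/1.5,z,T)-C)[:,:2]@np.c_[u,v]).round(1).tolist()
print("rail z0",f([(380,62)],0),"rail top",f([(380,55)],20),"screw",f([(380,0)],20))
z=C[2]+2.3
print("cap end",f([(300,117),(457,117)],z+17),"tube end",f([(298,144),(459,144)],z+18),"cross z0",f([(673,70)],0),f([(612,440)],0))
```

```text
rail z0 [[97.7, 0.5]] rail top [[97.6, 0.5]] screw [[109.2, 0.4]]
cap end [[83.9, -16.5], [83.9, 16.7]] tube end [[78.4, -17.0], [78.4, 17.3]] cross z0 [[95.7, 81.2]] [[-24.7, 82.3]]
```

Request:
move_arm --series '[[[-1,0.002,-0.001,0.0005,0,0,0],[-1,0.001,0,0,0,0,0],[-1,0.001,0,0,0,0,0],[-1,0,0,0,0,0,0],[-1,0,0,0,0,0,0]]]'

```text
time_s: 21.75
tcp_pos: [569.6, -282.7, 15.7]
tcp_rot: [0.083, 1.569, -0.083]
wrist_force: [-2.4, 0.7, 2.7]
grip_width: 0.407
```

Request:
move_arm --series '[[[-0.1,0,0,0,0,0,0],[0.2,0,0,0,0,0,0],[0.6,0,0,0,0,0,0],[1,0,0,0,0,0,0],[1,0,0,0,0,0,0],[1,0,0,0,0,0,0]]]'

```text
time_s: 22.35
tcp_pos: [569.6, -282.6, 15.3]
tcp_rot: [0.083, 1.569, -0.083]
wrist_force: [-0.3, -0.8, 1.2]
grip_width: 1.001
```

Request:
move_arm --series '[[[1,-0.01,0,0,0,0,0],[1,-0.03,0,0,0,0,0],[1,-0.045,0,0,0,0,0],[1,-0.045,0,0,0,0,0],[1,-0.03,0,0,0,0,0],[1,0,0,0,0,0,0],[1,0,0,0,0,0,0]]]'

```text
time_s: 23.05
tcp_pos: [570.2, -282.9, 177.2]
tcp_rot: [0.082, 1.566, -0.084]
wrist_force: [-0.5, 0.1, -0.3]
grip_width: 0.999
```

Run:
```python
from h import *
s=r.sense();T=tool(s);np.save("w6T.npy",T);im=r.read_camera("wrist");b=r.read_camera("top")
print(s["time_s"],T[:3,3],s["wrist_force"].round(1))
g=cv2.convertScaleAbs(b[60:330,60:440,::-1],alpha=1.6)
cv2.imwrite("pics/w6.png",cv2.resize(im[:,:,::-1],(768,576)));cv2.imwrite("pics/top6.png",cv2.resize(g,(760,540)))
```

```text
23.05 [ 570.23793583 -282.91492454  177.19516627] [-0.5  0.1 -0.3]
```

View pics/w6.png

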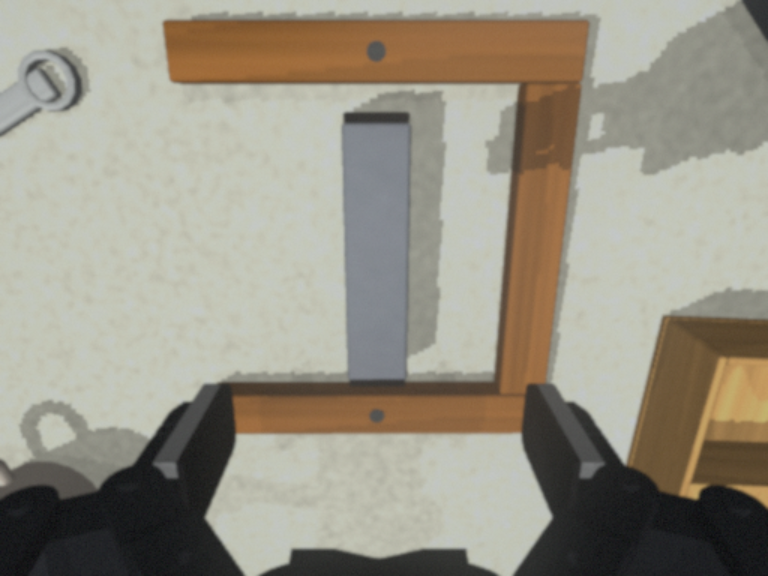

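View pics/top6.png

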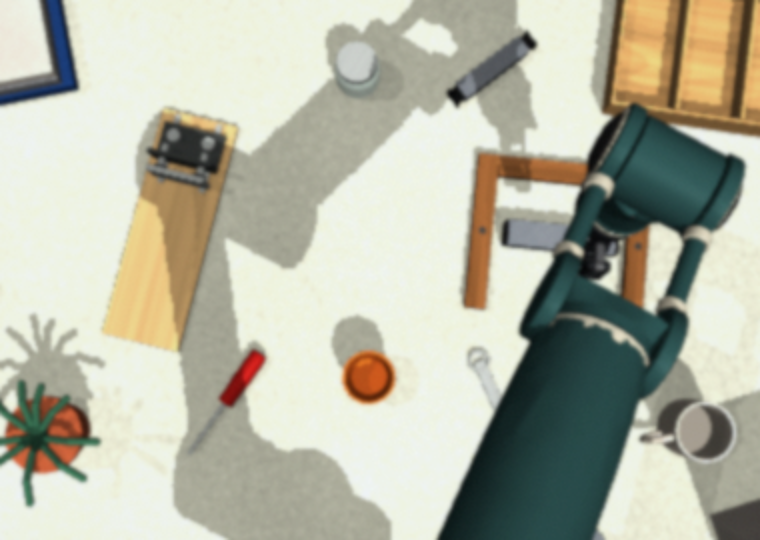

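Run:
```python
from h import *
T=np.load("w6T.npy");C=T[:3,3];u=T[:2,1];v=T[:2,2]
im=cv2.imread("pics/w6.png");g=cv2.cvtColor(im,cv2.COLOR_BGR2GRAY)
print("far",[(k,int(g[k,365:392].mean())) for k in range(372,400,1)]);print("near",[(k,int(g[k,365:392].mean())) for k in range(108,128)])
def f(p,z): return ((ray("wrist",np.array(p)/1.5,z,T)-C)[:,:2]@np.c_[u,v]).round(1).tolist()
print("screws",f([(376,50),(377,415)],20),"near rail z0/top",f([(300,83)],0),f([(300,82)],20),"far rail z0/top",f([(300,382)],0),f([(300,395)],20))
print("cap/tube near",f([(376,113),(376,123)],35.5),"far",f([(377,r) for r in(378,380,382,384,386)],35.5))
print("bar sides",f([(343,125),(410,125),(348,378),(406,378)],36))
```

```text
far [(372, 130), (373, 130), (374, 130), (375, 130), (376, 128), (377, 123), (378, 112), (379, 95), (380, 77), (381, 63), (382, 58), (383, 56), (384, 56), (385, 59), (386, 61), (387, 64), (388, 66), (389, 66), (390, 66), (391, 67), (392, 67), (393, 70), (394, 76), (395, 83), (396, 92), (397, 99), (398, 105), (399, 107)]
near [(108, 146), (109, 143), (110, 136), (111, 120), (112, 97), (113, 75), (114, 62), (115, 58), (116, 56), (117, 56), (118, 57), (119, 57), (120, 58), (121, 65), (122, 76), (123, 92), (124, 107), (125, 119), (126, 125), (127, 129)]
screws [[114.7, -0.8], [-105.9, -0.4]] near rail z0/top [[99.6, -44.0]] [[99.2, -41.1]] far rail z0/top [[-92.6, -53.6]] [[-90.7, -50.7]]
cap/tube near [[83.7, -0.8], [78.8, -0.8]] far [[-69.5, -0.4], [-70.9, -0.4], [-72.3, -0.4], [-73.7, -0.4], [-75.0, -0.4]]
bar sides [[77.9, -17.8], [77.8, 16.7], [-69.2, -18.1], [-69.2, 17.2]]
```

The bar sits centred to within about 0.5 mm of the screw line and of the rails' midpoint, and the bystanders are where they were. I'll clear the arm for one last look at the far cap.

Request:
move_arm --series '[[[1,-0.02,0.04,0,0,0,0],[1,0,0.045,0,0,0,0],[1,0,0.045,0,0,0,0],[1,0,0.045,0,0,0,0],[1,0,0.045,0,0,0,0],[1,0,0.03,0,0,0,0],[1,0,0,0,0,0,0],[1,0,0,0,0,0,0]]]'

```text
time_s: 23.95
tcp_pos: [594.8, -33.3, 193.2]
tcp_rot: [0.081, 1.573, -0.082]
wrist_force: [0.2, 0.5, 0.7]
grip_width: 1.003
```

Run:
```python
from h import *
s=r.sense();print(s["time_s"],s["tcp_pos"],s["wrist_force"].round(1))
b=r.read_camera("top")[:,:,::-1];a=r.read_camera("scene")[:,:,::-1]
c1=cv2.resize(cv2.convertScaleAbs(b[125:225,285:395],alpha=1.8),(440,400),interpolation=cv2.INTER_CUBIC)
c2=cv2.resize(cv2.convertScaleAbs(a[140:240,110:200+10],alpha=1.5),(340,400)[:2],interpolation=cv2.INTER_CUBIC)
cv2.imwrite("pics/f.png",np.hstack([c1,c2]))
```

```text
23.95 [594.7837601  -33.33050874 193.24950475] [0.2 0.5 0.7]
```

View pics/f.png

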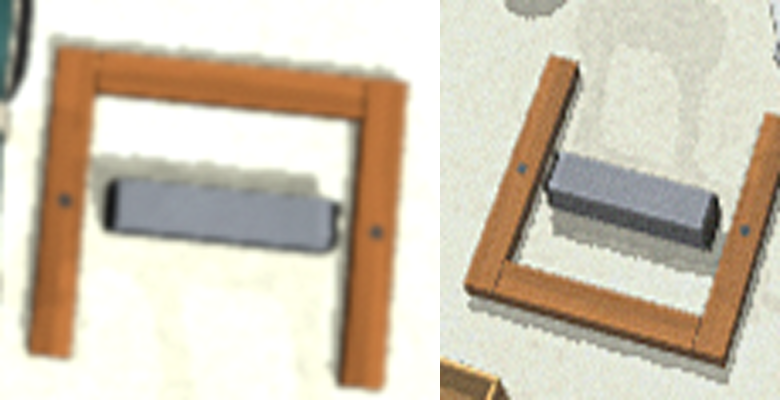

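In both views each cap is a thin dark flange at the tube end, at (110,205) and (335,225) in the top crop. The bar lies on the line between the screws at (64,200) and (376,232).

```bash
python3 -c "
from workcell import r
print(r.hand_in(), r.sense()['time_s'])"
```

```text
the job is handed in; nothing more can be done
the job is handed in; nothing more can be done
```

I pressed both caps home against the sprung plate, one end and then the other with the bar turned half round, and laid the bar in the frame. The job is handed in, at about 24 s on the robot's clock.

- **Pressing:** the push along the bar peaked at about 18 N at each end, above the 16 N that seats a cap and well below the 30 N where the springs bottom out. The force held at 6–9 N while each cap slid, then climbed once it was home.
- **First cap:** the wrist picture after pressing shows its flange flat against the tube.
- **Second cap:** I did not get a close picture of this one. The force pattern says it is home, and the last top and scene views show only a thin flange there.
- **Placing:** I lowered the bar until the wrist force showed it on the desk, then let go. The wrist camera put it about 0.5 mm or less off the frame's centre, both along and between the rails. The bar's angle matched the rails to about 0.2°.
- **Other things:** the pot, cup, screwdriver and jar looked undisturbed in the last wide view. The arm hid part of the wrench, and I did not check the mug closely.
- **Disagreement:** the top and wrist cameras differed by about 2 mm on absolute positions. I placed the bar using the wrist camera's relative measurements.

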